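# Weigh a valve casting on the spring scale

## Task

Hang the green valve casting by its steel eye on the hook of the spring scale, letting the spring take up its weight gently so that the pointer never jerks, bounces or goes past the red mark, and let go of it. When it hangs still, press the red store button on the readout fully to record the reading, and leave the casting hanging freely and everything else where it was.

Things in the scene. Friction and masses are not known exactly. Their poses are not given: they have to be found in the camera images.
- green_casting: Green valve casting, loose, upright; origin under its centre, z up. Foot 56 x 50 mm (x, y), ports along x to 68 mm, body to z = 57. Above: eye of 8 mm steel bar in the x-z plane, opening 30 mm wide (x), z = 57 to 93, a hook passes along y from either side. On top a black grip tab 14 (x) by 22 mm (y), z = 100 to 145. Hangs straight by the eye. Weight unknown, under 0.8 kg.
- green_casting_eye (a point): Point in the eye of the green casting, at the underside of the eye's upper bar (93 mm above the casting's underside), where it rests on the hook. Axes as the casting's.
- green_casting_tab (a point): Middle of the upper part of the green casting's grip tab, 134 mm above its underside, a good height to pinch it across its 14 mm (x) sides. Kept above the eye so the hook stays clear of the fingers.
- blue_casting: The same casting painted blue, a bystander; origin at the centre of its underside, 145 mm high. Leave it alone.
- saddle (a point): Low point of the scale's hook, on top of its 8 mm round bar, where the eye must rest; it sinks straight down under load. Axes turn with the scale: -x is the level way the hook arm points, away from the column, z up. From the white scale head (front face 170 mm away in +x) the arm runs level, centre line 6 mm above this point, dips to a 16 mm long flat bottom, and turns up beyond it to the tip.
- hook_tip (a point): Top end of the hook's upturned tip, 16 mm from the saddle in the saddle's -x and 16 mm above it; underside of the hook to top of the tip 24 mm. Nothing lies beyond it in -x: the eye is threaded over it from there, moving in the saddle's +x, then lowered.
- pointer (a joint): Orange pointer of the spring scale, reading in m: 0 empty, growing as it sinks, 12.5 mm per newton of load (80 N/m; the hook sinks with it and 1.7 mm per newton more). Lightly damped: it bounces if loaded or unloaded at a stroke, so let it carry the whole weight before letting go. Red mark at 0.100, not to be passed. A pointer speed above 0.08 m/s counts as a jerk.
- store (a joint): The red store button's travel in m: 0 up, 0.006 fully down; it springs back. About 5 N takes it fully down.
- store_top (a point): Centre of the top of the red round store button, 28 mm across, on the white readout pod (100 x 130 x 36 mm) that is fixed to the table; it is pressed straight down.
- weight_big: Brass calibration weight, 36 mm across, 48 mm high, origin under its centre; a bystander to leave alone.
- weight_small: Smaller brass weight, 27 mm across, 36 mm high, origin under its centre; leave alone.
- test_ring: Steel hardness test disc with a hole, 60 mm across, 14 mm high, origin under its centre; leave alone.
- spanner: Spanner lying beyond the castings; leave alone.
- driver: Screwdriver lying on the right; leave alone.
- oil_jar: Amber jar, 52 mm across, 60 mm high, origin under its centre; leave alone.
There are look-alikes about, which are no part of the job. Leave any pink look-alike of the green_casting alone.

How it is judged:
On the way, in this order (a step that is already met when the one before it is completed fails the run):
1. the green casting hangs by its eye in the hook's saddle, let go of and still, for 0.6 s (distance between green_casting_eye and saddle below 0.016 m and contact force between green_casting and hook above 0.8 N and angle between green_casting's own z axis and vertical below 0.26 rad and height (world z) of green_casting above 0.02 m and velocity of joint pointer between -0.015 and 0.015 m/s and linear speed of green_casting below 0.03 m/s and angular speed of green_casting below 0.4 rad/s and contact force between the fingers and green_casting below 0.05 N), for 0.6 s.
2. the store button is pressed fully while the casting hangs still (all of step 1 and value of joint store above 0.0045 m), for 0.05 s.
At the end, for the whole second after the job is handed in: The green casting hangs by its eye on the hook (eye point within 16 mm of the saddle, upright within 15 degrees, clear of the table), let go of and still (pointer below 15 mm/s, casting below 30 mm/s), and the store button is up again (all of step 1 and value of joint store below 0.002 m); the robot touches nothing.
It fails at once if the pointer jerks or bounces (faster than 0.08 m/s up or down) (velocity of joint pointer above 0.08 m/s or velocity of joint pointer below -0.08 m/s).
It fails at once if the scale is pulled past the red mark (100 mm) (value of joint pointer above 0.102 m).
It fails at once if the store button is pressed while the casting is not hanging still and free (value of joint store above 0.003 m and not (distance between green_casting_eye and saddle below 0.016 m and contact force between green_casting and hook above 0.8 N and angle between green_casting's own z axis and vertical below 0.26 rad and height (world z) of green_casting above 0.02 m and velocity of joint pointer between -0.015 and 0.015 m/s and linear speed of green_casting below 0.03 m/s and angular speed of green_casting below 0.4 rad/s and contact force between the fingers and green_casting below 0.05 N)).
It fails at once if another thing on the table is moved by more than 20 mm (distance of any of blue_casting, weight_big, weight_small, test_ring, spanner, driver, oil_jar from where it was at the start of the episode above 0.02 m).
It also fails if it takes over 70 s, if anything falls off the work surface, if the arm or the gripper's body presses on something with over 40 N, if the wrist force passes 120 N, or if a joint passes its speed limit or range.

## Robot

A 6-joint arm with a two-finger parallel gripper is mounted at the origin on the work surface. World frame = base frame: x ahead of the robot, y to its left, z up, the work surface at z = 0. Lengths are in m, angles in rad, forces in N, time in s.
With the tool pointing down it reaches from about 0.375 to 0.975 m from the base axis. Payload 3.8 kg.
Tool frame: the origin (TCP) lies on the front face of the gripper's body, between the roots of the fingers; the fingertips stand 64 mm ahead of it and the grasp point (between the pads) lies 45 mm ahead of it; z points along the fingers, y is the direction in which the jaws open and shut (so a half turn about z gives the same grasp; the last joint's range is limited). The gripper opens to 88 mm and grips with 3 to 60 N. Pads are 18 mm wide; open, the fingers measure 123 mm over their backs; the gripper's body (75 mm by 187 mm) begins 45 mm behind the grasp point.
Start: joints at [-1.37, 0.264, 1.604, -0, 1.274, -0.037], TCP at [0.159, -0.656, 0.303] pointing down, gripper open.
Joint ranges: [-2.63, 2.63], [-0.94, 2.18], [0.31, 2.57], [-1.31, 4.45], [0, 2.66], [-2.55, 2.55]. Speed limits (rad/s): [2.57, 2.57, 3.14, 3.14, 3.14, 3.14].

## Interface

Orientations are given as a unit quaternion [x, y, z, w].
In Python, from plant import monitor, imaging, ctrl, models gives the robot as it stands.
- The arm moves only by the tool drive_tool, never from a script. Its argument "commands" is a list of rows, each an object with "translation": the shift along the tool's x, y, z in mm, a list of three; "twist": the turn, a rotation vector about the tool's x, y, z in degrees, a list of three; "claw": the finger opening in mm, from 0 to 88.1. A call has 1 to 20 rows; each row is the pose to reach, as a shift and turn from the pose commanded when the call began, along the tool's axes at that moment; what a row does not reach only later rows make up. A row lasts 1/8 s, in which the tool goes at most 62.5 mm and 10.7 degrees, less where a joint would pass 70% of its speed; a pose out of reach is approached as far as the arm can. A call with a gripper value outside its range is refused whole. The fingers move at their own pace and stop on an object; the grip force is fixed at half the most. Time passes only in rows, so rows that repeat a pose let the fingers close. It gives the time, the measured TCP pose, the force and the opening at its end, in the units of the state.
- monitor.get_state(): the state, without advancing time (a new reading comes with each control period).
- imaging.read_camera(name): name is "side" or "top"; returns the picture (420x560x3 uint8, red, green, blue); there is no depth.
- imaging.camera_info(name): a dict with "mtx" (3x3 intrinsics, pixels), "dist_coeffs" ([k1, k2, p1, p2, k3] as OpenCV has them; the pictures are not rectified), "world_to_cam" (4x4, takes a point from world to camera coordinates). Camera axes: x right, y down, z forward; pixel columns grow to the right and rows downward; lengths in m; the calibration is good to about 2 mm. A picture is of the moment at which its call begins. camera_info takes no time and is no camera call.
- ctrl.hand_in(): hands the job in, once; it reports no verdict.
Trained networks look in the newest picture that a camera, given by its name, has taken for a name from the list of things; names that differ only in an ending like _2 or _b are one class to them, and where a whole thing is asked for, a point or a joint stands for the part that bears it (a point fixed in the world has none). Each returns a list of dicts, best first, with "score" (0 to 1); they miss things now and then, are a little off and sometimes report something else, mostly with a low value. They report only what shows in the picture. A call takes as long as a camera call. They do not tell look-alikes from the thing itself.
- models.boxes_of(name, camera): "rect" ([left, top, width, height] in pixels, round what is visible of it).
The state is a dict: "clock": time; "qpos": joint angles; "dq": joint speeds; "tau": joint torques, N m; "ee_pos": TCP position; "ee_rot": TCP orientation; "contact_force": force on the tool from outside, world axes, zero at the start; "moment": the same for the moment, N m; "finger_gap": finger opening in m.
Only numpy, scipy, OpenCV 4.12 (cv2) and the standard library are available. Lean on these libraries where they do the work, as an engineer would, in place of code of your own. Each camera call takes 0.05 s, during which the arm holds its last target.

## Working session

There is one attempt and no reset: what is moved stays moved. The work goes in short steps, Python scripts to look and compute and a tool call to move; the robot and the scene stay as the last step left them, time stands still between calls to the robot, and variables do not carry over. Pictures are saved under pics/ and viewed, and the job is handed in when it is done.

Besides the shell and the picture viewer there is one more tool, called after "Request:" as name(argument=value, ...), one argument or row to a line, values as JSON. drive_tool: Moves the arm, as the interface text tells. Its arguments: {"type":"object","properties":{"commands":{"type":"array","items":{"type":"object","properties":{"translation":{"type":"array","items":{"type":"number"}},"twist":{"type":"array","items":{"type":"number"}},"claw":{"type":"number"}}}}},"required":["commands"]}

```bash
mkdir -p pics; ls
python3 - <<'E'
from plant import monitor, imaging, ctrl, models
import cv2
print(monitor.get_state())
for c in("side","top"):
    im=imaging.read_camera(c); cv2.imwrite(f"pics/{c}0.png",im[:,:,::-1])
    i=imaging.camera_info(c); print(c,i)
    for n in ["green_casting","blue_casting","saddle","hook_tip","store_top","pointer","test_ring","weight_big","oil_jar"]:
        print(n,[(x['rect'],round(x['score'],2)) for x in models.boxes_of(n,c)][:4])
E
```

```text
pics
{'clock': 0.0, 'qpos': array([-1.36988271e+00,  2.64714667e-01,  1.60535656e+00, -3.67455958e-05,
        1.27368875e+00, -3.68637471e-02]), 'dq': array([-1.31890766e-03,  9.28208890e-04, -8.32197467e-04,  8.61909891e-05,
        1.64850533e-03,  2.71340845e-04]), 'tau': array([ 1.99596885e-03, -5.02109742e+01, -3.56874168e+01,  7.29367160e-02,
        2.94498098e-02, -1.85808649e-04]), 'ee_pos': array([ 0.15889174, -0.65545321,  0.3014232 ]), 'ee_rot': array([ 9.92939838e-01,  1.18614097e-01, -1.06290838e-04, -1.07858237e-03]), 'contact_force': array([-0.06775139, -0.23374546, -0.39982951]), 'moment': array([0.04317884, 0.02577363, 0.02792997]), 'finger_gap': 0.08856974633541811}
side {'mtx': array([[499.77994587,   0.        , 266.78417643],
       [  0.        , 499.77994587, 207.73137843],
       [  0.        ,   0.        ,   1.        ]]), 'dist_coeffs': array([-0.04896626,  0.        ,  0.        ,  0.        ,  0.        ]), 'world_to_cam': array([[-0.97431343, -0.22489621, -0.01162075,  0.55766619],
       [-0.16647686,  0.75405473, -0.63536361,  0.1903179 ],
       [ 0
[... 1060 characters left out ...]
57300708],
       [ 0.07820852, -0.02016323, -0.9967331 ,  1.08212562],
       [ 0.        ,  0.        ,  0.        ,  1.        ]])}
green_casting [([343.5, 167.9, 20.9, 22.8], 0.85), ([345.7, 206.5, 21.1, 24.8], 0.83), ([353.9, 297.1, 24.2, 26.2], 0.7), ([248.1, 203.8, 22.2, 24.4], 0.69)]
blue_casting [([288.8, 201.6, 20.0, 25.1], 0.94)]
saddle [([107.6, 232.0, 77.7, 9.5], 0.52)]
hook_tip [([106.5, 232.2, 77.8, 7.2], 0.57)]
store_top []
pointer [([101.6, 231.2, 82.5, 18.7], 0.71), ([406.6, 170.2, 35.8, 66.8], 0.28)]
test_ring [([304.0, 272.2, 23.0, 22.6], 0.67)]
weight_big [([291.8, 138.7, 14.1, 10.3], 0.42)]
oil_jar [([255.7, 252.8, 14.6, 15.3], 0.83), ([208.3, 114.1, 58.5, 29.6], 0.55)]
```

View pics/side0.png

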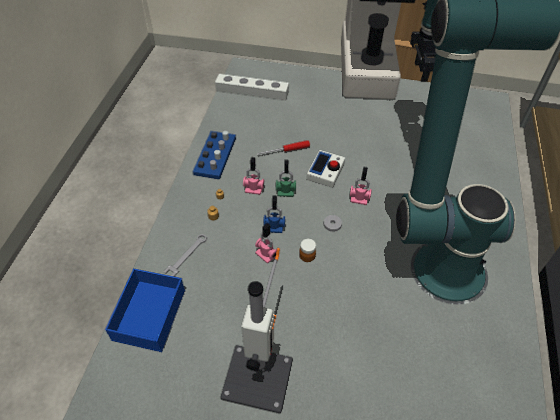

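View pics/top0.png

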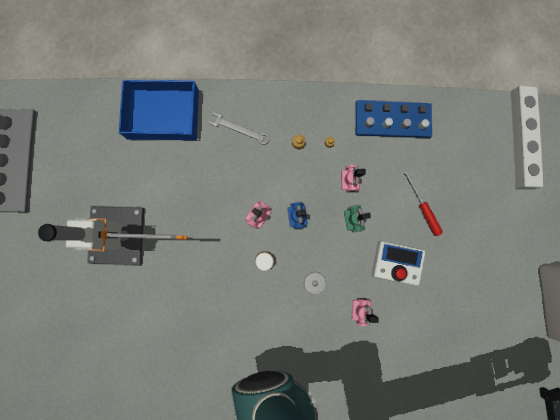

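Side view: the green casting is at (287,182), the red button at (334,166), and the scale stands at (258,330). Top view: green is at (356,217), the button at (400,273), and the hook arm runs along row 239 to about column 220. I'll zoom in on these.

Run:
```python
import cv2,numpy as np
t=cv2.imread('pics/top0.png');s=cv2.imread('pics/side0.png')
r=lambda im,x,y,w,h,k:cv2.resize(im[y:y+h,x:x+w],None,fx=k,fy=k,interpolation=cv2.INTER_CUBIC)
cv2.imwrite('pics/z1.png',r(t,90,205,140,75,5.5))
cv2.imwrite('pics/z2.png',r(s,215,235,100,95,6))
a=r(t,330,190,110,100,4);b=r(s,240,140,110,100,4)
cv2.imwrite('pics/z3.png',np.vstack([a,b])[:, :] if False else cv2.resize(np.hstack([a,b]),(800,364)))
```

```text
(no output)
```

View pics/z1.png

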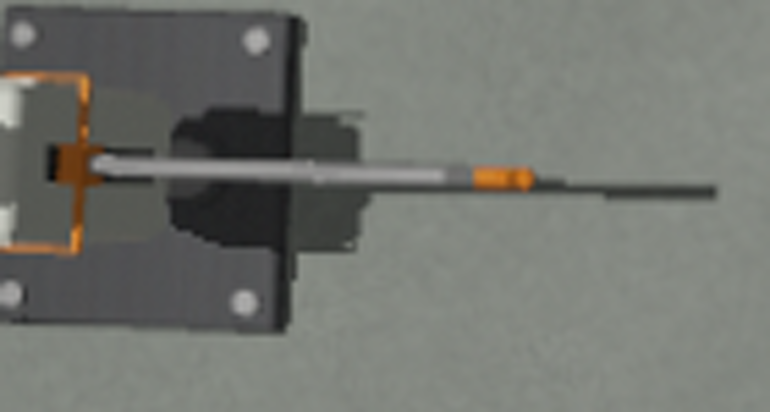

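View pics/z2.png

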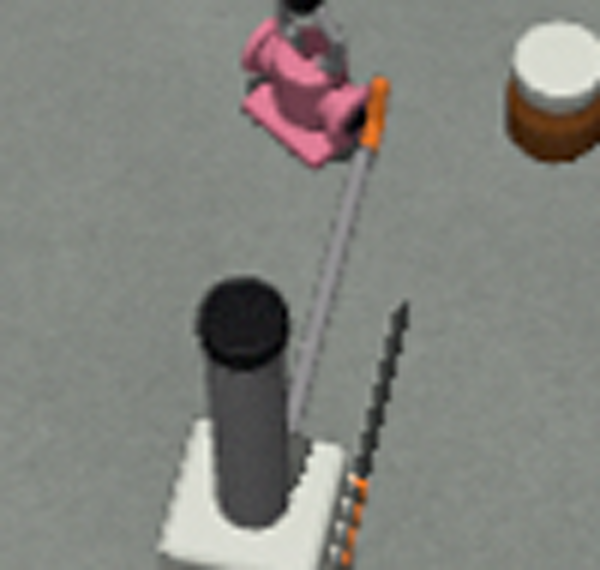

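View pics/z3.png

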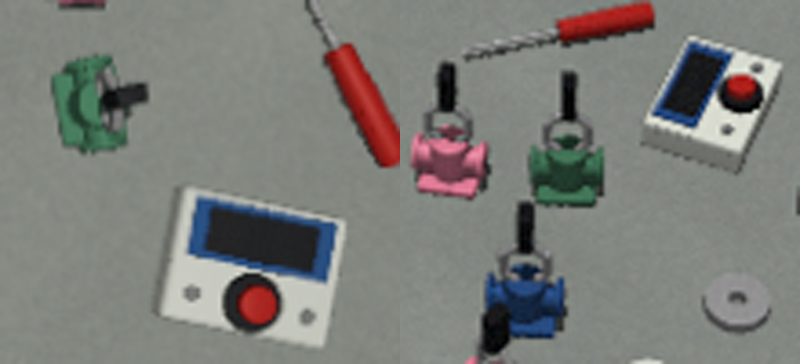

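```bash
cat > h.py <<'E'
import cv2,numpy as np
from plant import imaging
I={c:imaging.camera_info(c) for c in("side","top")}
def proj(c,P):
    i=I[c];T=i['world_to_cam'];r,_=cv2.Rodrigues(T[:3,:3])
    return cv2.projectPoints(np.float64(P).reshape(-1,3),r,T[:3,3],i['mtx'],i['dist_coeffs'])[0].reshape(-1,2)
def ray(c,p):
    i=I[c];T=i['world_to_cam'];u=cv2.undistortPoints(np.float64(p).reshape(1,1,2),i['mtx'],i['dist_coeffs']).ravel()
    R=T[:3,:3];return -R.T@T[:3,3],R.T@np.array([u[0],u[1],1])
def atz(c,p,z):
    o,d=ray(c,p);return o+d*(z-o[2])/d[2]
def tri(ps,pt):
    A=[];b=[]
    U=[cv2.undistortPoints(np.float64(p).reshape(1,1,2),I[c]['mtx'],I[c]['dist_coeffs']).reshape(2,1) for c,p in(("side",ps),("top",pt))]
    X=cv2.triangulatePoints(I['side']['world_to_cam'][:3],I['top']['world_to_cam'][:3],*U).ravel();X=X[:3]/X[3]
    e=[np.round(proj(c,X)[0]-p,2) for c,p in(("side",ps),("top",pt))]
    return X,e
def zoom(im,x,y,w,h,k):return cv2.resize(im[y:y+h,x:x+w],None,fx=k,fy=k,interpolation=cv2.INTER_CUBIC)
E
python3 - <<'E'
from h import *
for n,a,b in[("tip",(278.3,248.7),(186.4,237.4)),("tabtop",(286.5,160.6),(369.3,215.6)),("button",(334,164.5),(400.5,273.3))]:
    print(n,*tri(a,b))
t=cv2.imread('pics/top0.png');s=cv2.imread('pics/side0.png')
print(atz('top',(400.5,273.3),.045))
cv2.imwrite('pics/z4.png',np.hstack([zoom(t,335,198,40,40,10),zoom(s,268,153,40,40,10)]))
cv2.imwrite('pics/z5.png',np.vstack([zoom(t,160,222,40,25,16),zoom(s,260,240,40,25,16)])[:, :])
E
```

```text
tip [0.48969693 0.2069581  0.25332482] [array([0.75, 0.05]), array([-0.12, -0.88])]
tabtop [ 0.55230491 -0.21561854  0.13978347] [array([0.72, 0.04]), array([-0.13, -0.95])]
button [ 0.40415755 -0.32549101  0.04500743] [array([ 0.57, -0.04]), array([-0.12, -0.72])]
[ 0.40222683 -0.32582946  0.045     ]
```

View pics/z4.png

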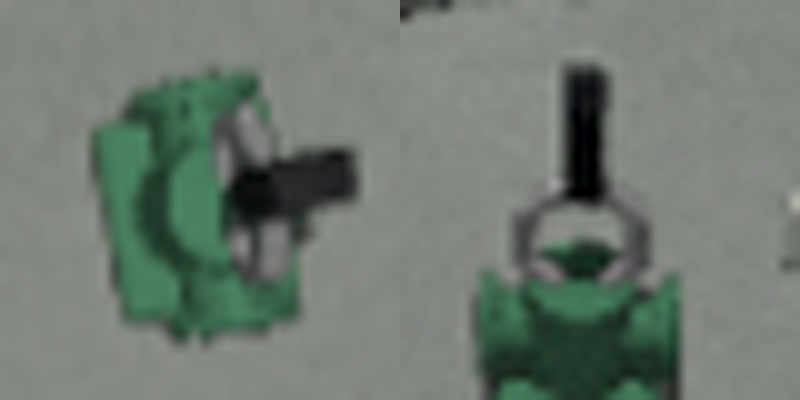

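```bash
python3 -c "
import cv2;print(cv2.imread('pics/z5.png').shape);cv2.imwrite('pics/z5b.png',cv2.resize(cv2.imread('pics/z5.png'),(480,600)))"
```

```text
(800, 640, 3)
```

View pics/z5b.png

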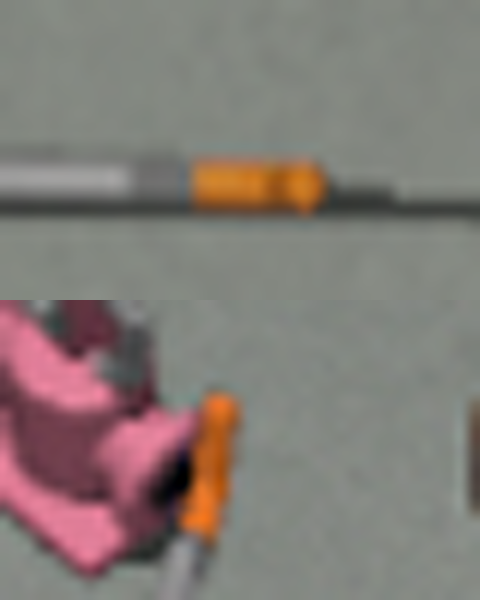

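Zoomed views: the tab top ends at about (370,215.3) in top and (286.5,160) in side. The orange hook end spans top columns 172–187 at row 237.4, and in side runs from (276.5,260) to (278.3,249). Next I'll compute the yaw and the hook direction.

Run:
```python
from h import *
a=atz('top',(344.7,211),.004);b=atz('top',(347.8,230.5),.004);print('foot edge',a,b,np.linalg.norm(a-b),np.degrees(np.arctan2(*(a-b)[[1,0]])))
# hook arm axis in top at z .24
for p in[(172,237.4),(186.4,237.5),(108,235),(160,236.8)]: print(p,atz('top',p,.245))
# fit casting model (x,y,yaw) to both images with visible keypoints
t=cv2.imread('pics/top0.png');s=cv2.imread('pics/side0.png')
def model(x,y,yaw):
    c,sn=np.cos(yaw),np.sin(yaw);R=np.array([[c,-sn,0],[sn,c,0],[0,0,1]])
    f=lambda P:np.float64(P)@R.T+[x,y,0]
    box=lambda sx,sy,z0,z1:f([[i*sx/2,j*sy/2,z] for z in(z0,z1) for i,j in((1,1),(1,-1),(-1,-1),(-1,1))])
    th=np.linspace(0,2*np.pi,40)
    return box(.056,.05,0,.01),box(.014,.022,.1,.145),f(np.c_[.015*np.cos(th),0*th,.075+.018*np.sin(th)])
def green(im):
    h=cv2.cvtColor(im,cv2.COLOR_BGR2HSV);return cv2.inRange(h,(60,60,30),(90,255,255))
for c,im in(('side',s),('top',t)):
    m=green(im);ys,xs=np.nonzero(m);k=(ys<300)&(xs>200)&(xs<400)&(ys>150);print(c,xs[k].min(),xs[k].max(),ys[k].min(),ys[k].max(),k.sum())
import sys
x,y,yaw=.551,-.204,np.radians(-8)
def draw(x,y,yaw,fn):
    o=[]
    for im,c,(x0,y0) in((t,'top',(335,198)),(s,'side',(268,153))):
        z=zoom(im,x0,y0,40,48,10)
        for P in model(x,y,yaw):
            q=(proj(c,P)-[x0,y0]+.5)*10
            if len(q)==8:
                for i,j in((0,1),(1,2),(2,3),(3,0),(4,5),(5,6),(6,7),(7,4),(0,4),(1,5),(2,6),(3,7)): cv2.line(z,q[i].astype(int).tolist(),q[j].astype(int).tolist(),(0,255,255),1)
            else: cv2.polylines(z,[q.astype(np.int32)],True,(255,0,255),1)
        o.append(z)
    cv2.imwrite(fn,np.hstack(o))
e=(a+b)/2;d=(a-b)/np.linalg.norm(a-b);n=np.array([d[1],-d[0],0]);ctr=e+n*.025;print(ctr)
draw(ctr[0],ctr[1],np.arctan2(d[1],d[0]),'pics/z6.png')
```

```text
foot edge [ 0.5702361  -0.18014256  0.004     ] [ 0.51602567 -0.18923121  0.004     ] 0.05496703127136339 9.517411666710137
(172, 237.4) [0.48712538 0.2397657  0.245     ]
(186.4, 237.5) [0.48762354 0.20832278 0.245     ]
(108, 235) [0.48891533 0.38183136 0.245     ]
(160, 236.8) [0.48781409 0.2661158  0.245     ]
side 255 295 177 282 294
top 344 364 205 231 320
[ 0.54726457 -0.20934277  0.004     ]
```

View pics/z6.png

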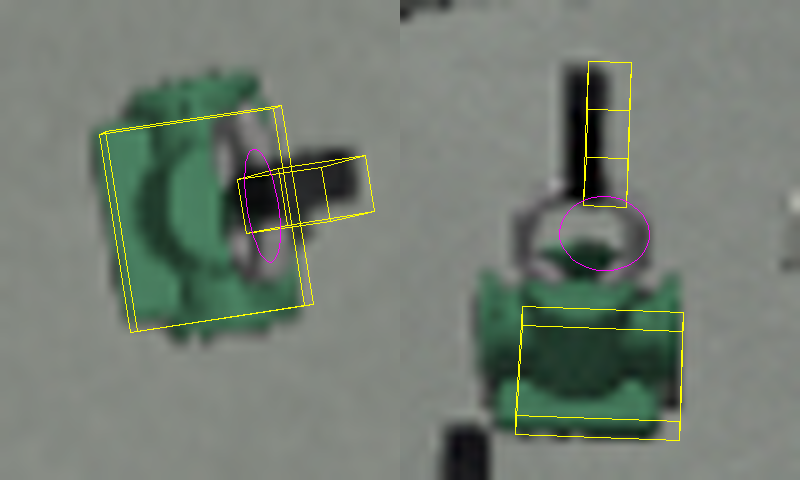

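```bash
cat >> h.py <<'E'
BIAS={'side':np.array([-.72,0]),'top':np.array([.12,.9])}
def model(x,y,yaw,z=0):
    c,sn=np.cos(yaw),np.sin(yaw);R=np.array([[c,-sn,0],[sn,c,0],[0,0,1]])
    f=lambda P:np.float64(P)@R.T+[x,y,z]
    box=lambda sx,sy,z0,z1:f([[i*sx/2,j*sy/2,z] for z in(z0,z1) for i,j in((1,1),(1,-1),(-1,-1),(-1,1))])
    th=np.linspace(0,2*np.pi,40)
    return box(.056,.05,0,.01),box(.014,.022,.1,.145),f(np.c_[.015*np.cos(th),0*th,.075+.018*np.sin(th)]),f(np.c_[.023*np.cos(th),0*th,.075+.026*np.sin(th)])
def draw(ims,x,y,yaw,z,fn,w=40,h=48,k=10):
    o=[]
    for c,im in ims.items():
        q0=proj(c,[x,y,z+.07])[0];x0,y0=int(q0[0]-w/2),int(q0[1]-h/2)
        Z=zoom(im,x0,y0,w,h,k)
        for P in model(x,y,yaw,z):
            q=(proj(c,P)+BIAS[c]-[x0,y0]+.5)*k
            if len(q)==8:
                for i,j in((0,1),(1,2),(2,3),(3,0),(4,5),(5,6),(6,7),(7,4),(0,4),(1,5),(2,6),(3,7)): cv2.line(Z,q[i].astype(int).tolist(),q[j].astype(int).tolist(),(0,255,255),1)
            else: cv2.polylines(Z,[q.astype(np.int32)],True,(255,0,255),1)
        o.append(Z)
    cv2.imwrite(fn,np.hstack(o))
E
python3 - <<'E'
from h import *
t=cv2.imread('pics/top0.png');s=cv2.imread('pics/side0.png')
draw(dict(top=t,side=s),.551,-.207,np.radians(7),0,'pics/z7.png')
E
```

```text
(no output)
```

View pics/z7.png

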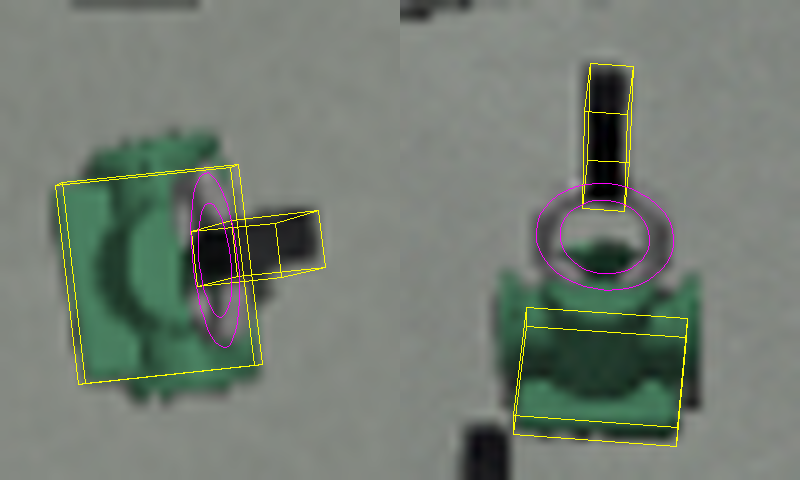

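```bash
cat >> h.py <<'E'
from scipy.spatial.transform import Rotation as Ro
def goal(st,pos,yaw):
    """tool-down pose with tool y at yaw(deg) -> translation mm, twist deg in current tool axes"""
    R0=Ro.from_quat(st['ee_rot']);a=np.radians(yaw)
    y=np.array([np.cos(a),np.sin(a),0]);z=np.array([0,0,-1.]);R1=Ro.from_matrix(np.c_[np.cross(y,z),y,z])
    return np.round(R0.inv().apply(np.array(pos)-st['ee_pos'])*1e3,1),np.round((R0.inv()*R1).as_rotvec(degrees=True),2)
E
python3 - <<'E'
from h import *
from plant import monitor
st=monitor.get_state()
print(goal(st,[.552,-.2065,.27],10))
print(tri((278.3,249.3),(185.2,237.5)))
t=cv2.imread('pics/top0.png');s=cv2.imread('pics/side0.png')
draw(dict(top=t,side=s),.552,-.2063,np.radians(10),0,'pics/z8.png')
E
```

```text
(array([ 487.8, -344.3,   32.7]), array([  0.  ,   0.  , -86.37]))
(array([0.48930747, 0.2093467 , 0.2541655 ]), [array([0.7 , 0.05]), array([-0.11, -0.82])])
```

View pics/z8.png

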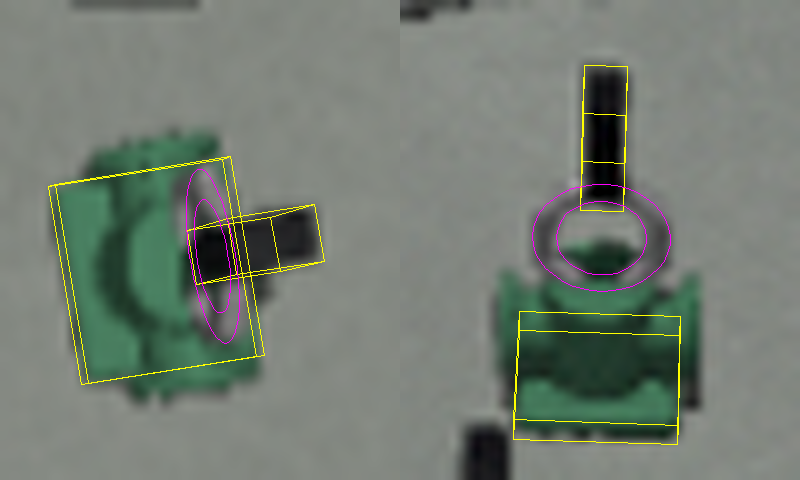

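Request:
drive_tool(
  commands=[
    {"translation": [49, -34, 3], "twist": [0, 0, -8.5], "claw": 50},
    {"translation": [97, -69, 6], "twist": [0, 0, -17], "claw": 50},
    {"translation": [146, -103, 10], "twist": [0, 0, -25.5], "claw": 50},
    {"translation": [195, -138, 13], "twist": [0, 0, -34], "claw": 50},
    {"translation": [244, -172, 16], "twist": [0, 0, -42.5], "claw": 50},
    {"translation": [293, -207, 20], "twist": [0, 0, -51], "claw": 50},
    {"translation": [341, -241, 23], "twist": [0, 0, -59.5], "claw": 50},
    {"translation": [390, -275, 26], "twist": [0, 0, -68], "claw": 50},
    {"translation": [439, -310, 29], "twist": [0, 0, -76.5], "claw": 50},
    {"translation": [487.3, -344.3, 32.7], "twist": [0, 0, -84.9], "claw": 50},
    {"translation": [487.3, -344.3, 32.7], "twist": [0, 0, -84.9], "claw": 50},
    {"translation": [487.3, -344.3, 32.7], "twist": [0, 0, -84.9], "claw": 50},
    {"translation": [487.3, -344.3, 32.7], "twist": [0, 0, -84.9], "claw": 50},
  ],
)

```text
clock: 2.62
ee_pos: [0.5507, -0.2077, 0.2701]
ee_rot: [0.653, 0.757, -0.0, 0.0]
contact_force: [-0.0, -0.0, -0.8]
finger_gap: 0.0502
```

Run:
```python
from h import *
from plant import monitor
st=monitor.get_state()
print(st['clock'],st['ee_pos'],st['ee_rot'],st['contact_force'],st['finger_gap'])
print(goal(st,[.5515,-.2065,.179],8.5))
ims={c:imaging.read_camera(c)[:,:,::-1].copy() for c in('top','side')}
for c in ims: cv2.imwrite(f'pics/{c}1.png',ims[c])
# project tcp, grasp, fingertips
R=Ro.from_quat(st['ee_rot'])
for c,im in ims.items():
    q=proj(c,st['ee_pos']+R.apply([[0,0,.064],[0,.025,.064],[0,-.025,.064],[0,0,0]]))+BIAS[c]; print(c,q.round(1).tolist())
o=[]
for c,im in ims.items():
    q=proj(c,st['ee_pos'])[0];x0,y0=int(q[0]-35),int(q[1]-35)
    z=zoom(im,x0,y0,70,90,5)
    for p in proj(c,st['ee_pos']+R.apply([[0,0,.064],[0,.025,.064],[0,-.025,.064]]))+BIAS[c]: cv2.circle(z,((p-[x0,y0]+.5)*5).astype(int).tolist(),2,(0,255,255),-1)
    o.append(z)
cv2.imwrite('pics/z9.png',np.hstack(o))
```

```text
2.625 [ 0.55074571 -0.20770833  0.27008392] [ 6.53372165e-01  7.57036837e-01 -2.02505515e-04  2.04044099e-05] [-0.04664917 -0.00947744 -0.7960158 ] 0.05022971093859182
(array([ 1.1,  0.9, 91.1]), array([-0.02,  0.02, -0.09]))
top [[373.0, 214.4], [371.4, 203.6], [374.5, 225.2], [380.6, 212.4]]
side [[286.9, 147.5], [279.0, 147.1], [294.9, 147.9], [287.3, 132.2]]
```

View pics/z9.png

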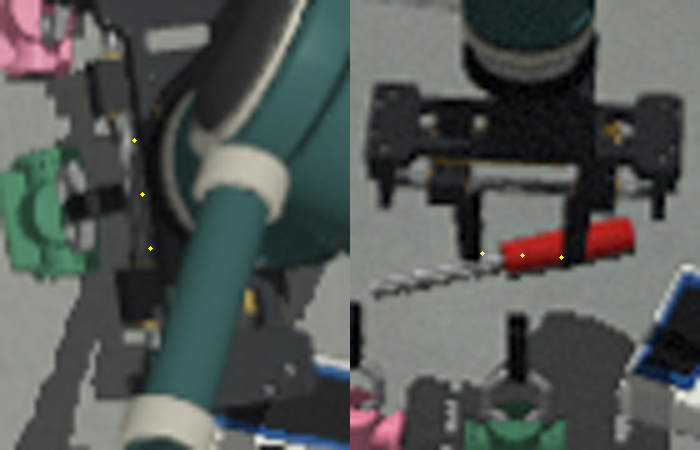

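Request:
drive_tool(
  commands=[
    {"translation": [1, 1, 30], "twist": [0, 0, 0], "claw": 50},
    {"translation": [1, 1, 65], "twist": [0, 0, 0], "claw": 50},
    {"translation": [1, 1, 91], "twist": [0, 0, 0], "claw": 50},
    {"translation": [1, 1, 91], "twist": [0, 0, 0], "claw": 50},
    {"translation": [1, 1, 91], "twist": [0, 0, 0], "claw": 40},
  ],
)

```text
clock: 3.35
ee_pos: [0.5526, -0.2063, 0.1801]
ee_rot: [0.653, 0.757, 0.0, 0.001]
contact_force: [0.6, -0.4, -0.1]
finger_gap: 0.0422
```

Run:
```python
from h import *
from plant import monitor
st=monitor.get_state()
print(st['clock'],st['ee_pos'],st['contact_force'],st['finger_gap'])
ims={c:imaging.read_camera(c)[:,:,::-1].copy() for c in('top','side')}
o=[]
for c,im in ims.items():
    q=proj(c,st['ee_pos'])[0];x0,y0=int(q[0]-35),int(q[1]-35)
    o.append(zoom(im,x0,y0,70,90,5))
cv2.imwrite('pics/z10.png',np.hstack(o))
```

```text
3.35 [ 0.5526288  -0.20628925  0.18014151] [ 0.61410111 -0.41530768 -0.07646945] 0.042200349736931854
```

View pics/z10.png

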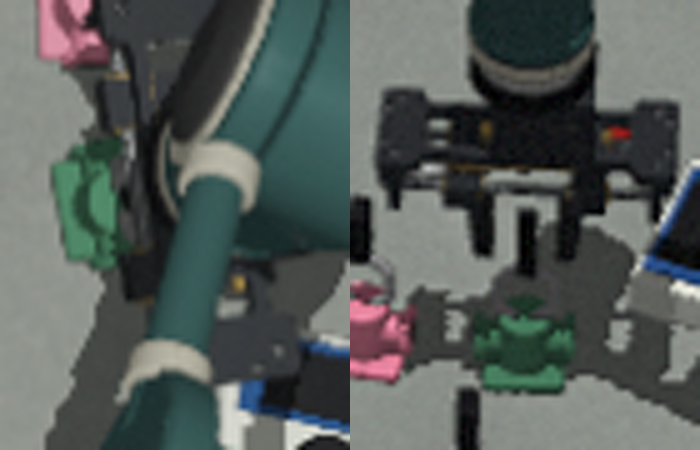

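The side view shows the tab centred between the fingers: tab at x≈527, finger inner faces at 492 and 558. I'll close, then lift.

Request:
drive_tool(
  commands=[
    {"translation": [0, 0, 0], "twist": [0, 0, 0], "claw": 20},
    {"translation": [0, 0, 0], "twist": [0, 0, 0], "claw": 5},
    {"translation": [0, 0, 0], "twist": [0, 0, 0], "claw": 5},
    {"translation": [0, 0, 0], "twist": [0, 0, 0], "claw": 5},
    {"translation": [0, 0, 0], "twist": [0, 0, 0], "claw": 5},
    {"translation": [0, 0, -15], "twist": [0, 0, 0], "claw": 5},
    {"translation": [0, 0, -40], "twist": [0, 0, 0], "claw": 5},
    {"translation": [0, 0, -80], "twist": [0, 0, 0], "claw": 5},
    {"translation": [0, 0, -130], "twist": [0, 0, 0], "claw": 5},
    {"translation": [0, 0, -160], "twist": [0, 0, 0], "claw": 5},
    {"translation": [0, 0, -160], "twist": [0, 0, 0], "claw": 5},
    {"translation": [0, 0, -160], "twist": [0, 0, 0], "claw": 5},
    {"translation": [0, 0, -160], "twist": [0, 0, 0], "claw": 5},
  ],
)

```text
clock: 5.08
ee_pos: [0.5512, -0.205, 0.3359]
ee_rot: [0.653, 0.758, -0.001, -0.002]
contact_force: [0.5, 0.2, -6.5]
finger_gap: 0.0138
```

Run:
```python
from h import *
from plant import monitor
st=monitor.get_state()
print(goal(st,[.4893,.14,.375],-.4))
```

```text
(array([350.4, -10.2, -38.1]), array([-0.27, -0.13,  8.92]))
```

Request:
drive_tool(
  commands=[
    {"translation": [10, 0, -20], "twist": [0, 0, 0], "claw": 5},
    {"translation": [35, -1, -38], "twist": [0, 0, 1], "claw": 5},
    {"translation": [75, -2, -38], "twist": [0, 0, 2], "claw": 5},
    {"translation": [115, -3, -38], "twist": [0, 0, 3], "claw": 5},
    {"translation": [155, -4, -38], "twist": [0, 0, 4], "claw": 5},
    {"translation": [195, -5, -38], "twist": [0, 0, 5], "claw": 5},
    {"translation": [235, -7, -38], "twist": [0, 0, 6], "claw": 5},
    {"translation": [275, -8, -38], "twist": [0, 0, 7], "claw": 5},
    {"translation": [310, -9, -38], "twist": [0, 0, 8], "claw": 5},
    {"translation": [335, -10, -38], "twist": [0, 0, 8.9], "claw": 5},
    {"translation": [350, -10, -38], "twist": [0, 0, 8.9], "claw": 5},
    {"translation": [350, -10, -38], "twist": [0, 0, 8.9], "claw": 5},
    {"translation": [350, -10, -38], "twist": [0, 0, 8.9], "claw": 5},
    {"translation": [350, -10, -38], "twist": [0, 0, 8.9], "claw": 5},
  ],
)

```text
clock: 6.82
ee_pos: [0.4908, 0.1383, 0.377]
ee_rot: [0.71, 0.704, -0.0, 0.0]
contact_force: [0.1, 0.2, -6.2]
finger_gap: 0.0137
```

```bash
cat > look.py <<'E'
import sys
from h import *
from plant import monitor
st=monitor.get_state()
n=sys.argv[1]
print(st['clock'],st['ee_pos'],Ro.from_quat(st['ee_rot']).as_matrix()[:,1].round(3),st['contact_force'],st['finger_gap'])
ims={c:imaging.read_camera(c)[:,:,::-1].copy() for c in('top','side')}
o=[]
for c,im in ims.items():
    cv2.imwrite(f'pics/{c}_{n}.png',im)
    q=proj(c,[.489,.2,.25])[0];x0,y0=int(q[0]-40),int(q[1]-45)
    Z=zoom(im,x0,y0,80,90,5);Z=cv2.resize(Z,(400,450));print(c,x0,y0)
    eye=st['ee_pos']-[0,0,.087]
    for p,col in((eye,(255,0,255)),([.4893,.2095,.254],(0,255,255)),([.4893,.2253,.238],(0,255,255))):
        cv2.circle(Z,((proj(c,p)[0]+BIAS[c]-[x0,y0]+.5)*5).astype(int).tolist(),2,col,-1)
    o.append(Z)
cv2.imwrite(f'pics/l{n}.png',np.hstack(o))
E
python3 look.py 2
```

```text
6.825 [0.49076579 0.1383234  0.37702237] [ 1.    -0.008 -0.   ] [ 0.14415594  0.2167578  -6.24393325] 0.013683640040099455
top 149 191
side 239 202
```

View pics/l2.png

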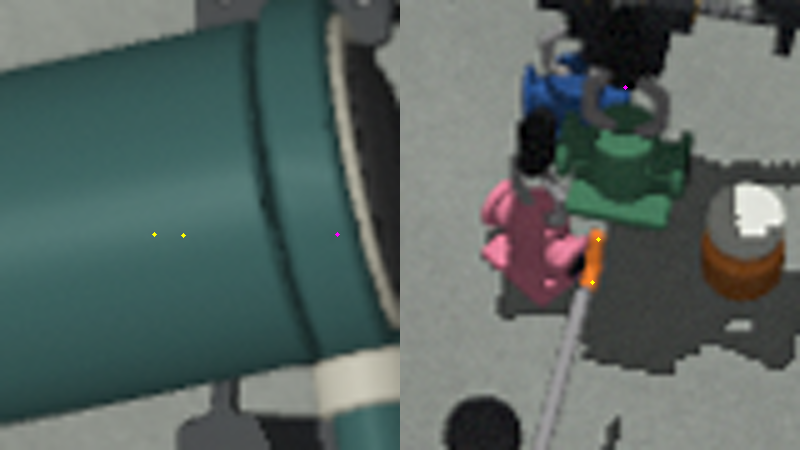

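The top view is blocked by the arm. In the side view the projected eye point lands on the real eye (626,87), and the projected tip lands on the orange tip (598,238). The calibration is consistent, so I'll lower to the threading height.

Request:
drive_tool(
  commands=[
    {"translation": [0, -1.5, 12], "twist": [0, 0, 0], "claw": 5},
    {"translation": [0, -1.5, 30], "twist": [0, 0, 0], "claw": 5},
    {"translation": [15, -1.5, 30], "twist": [0, 0, 0], "claw": 5},
    {"translation": [30, -1.5, 30], "twist": [0, 0, 0], "claw": 5},
    {"translation": [40, -1.5, 30], "twist": [0, 0, 0], "claw": 5},
    {"translation": [40, -1.5, 30], "twist": [0, 0, 0], "claw": 5},
    {"translation": [40, -1.5, 30], "twist": [0, 0, 0], "claw": 5},
  ],
)

```text
clock: 7.8
ee_pos: [0.4894, 0.1794, 0.3473]
ee_rot: [0.709, 0.705, 0.0, 0.0]
contact_force: [0.1, -0.3, -6.7]
finger_gap: 0.0135
```

```bash
python3 look.py 3
```

```text
7.8 [0.48937174 0.17935576 0.34729708] [ 1.    -0.006  0.   ] [ 0.05473487 -0.2561008  -6.66562859] 0.013520067346562149
top 149 191
side 239 202
```

View pics/l3.png

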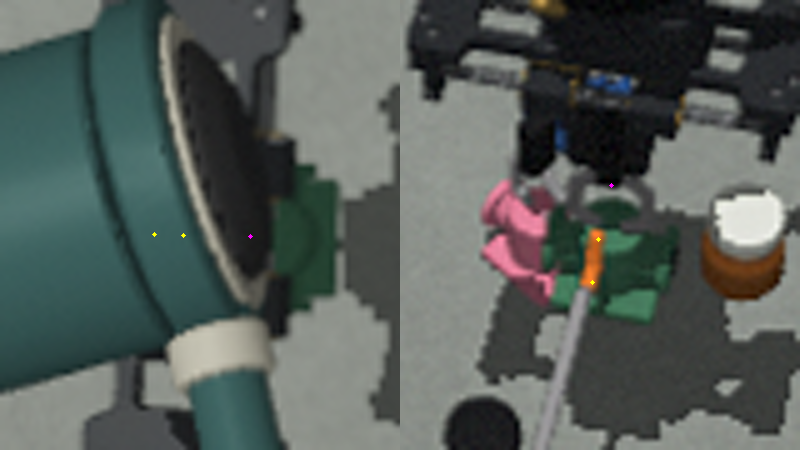

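Request:
drive_tool(
  commands=[
    {"translation": [8, 0, -1], "twist": [0, 0, 0], "claw": 5},
    {"translation": [16, 0, -1], "twist": [0, 0, 0], "claw": 5},
    {"translation": [23, 0, -1], "twist": [0, 0, 0], "claw": 5},
    {"translation": [23, 0, -1], "twist": [0, 0, 0], "claw": 5},
  ],
)

```text
clock: 8.4
ee_pos: [0.4894, 0.2028, 0.3479]
ee_rot: [0.709, 0.705, -0.0, -0.0]
contact_force: [-0.3, 0.1, -5.9]
finger_gap: 0.014
```

```bash
python3 look.py 4; python3 -c "
import cv2
im=cv2.imread('pics/side_4.png');cv2.imwrite('pics/l4b.png',cv2.resize(im[220:270,255:305],None,fx=12,fy=12,interpolation=cv2.INTER_CUBIC))"
```

```text
8.4 [0.48942696 0.20282997 0.34794148] [ 1.    -0.006 -0.   ] [-0.32019895  0.13902102 -5.85760843] 0.013951360544225461
top 149 191
side 239 202
```

View pics/l4b.png

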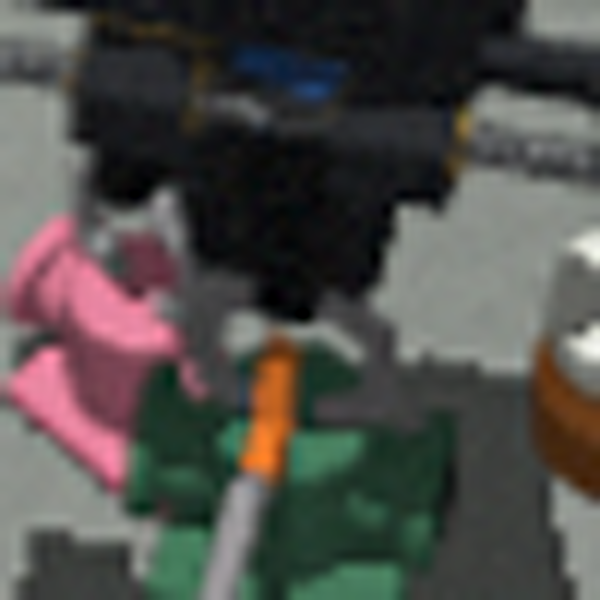

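Request:
drive_tool(
  commands=[
    {"translation": [6, 0, 0], "twist": [0, 0, 0], "claw": 5},
    {"translation": [12, 0, 0], "twist": [0, 0, 0], "claw": 5},
    {"translation": [18, 0, 0], "twist": [0, 0, 0], "claw": 5},
    {"translation": [23, 0, 0], "twist": [0, 0, 0], "claw": 5},
    {"translation": [23, 0, 0], "twist": [0, 0, 0], "claw": 5},
    {"translation": [23, 0, 0], "twist": [0, 0, 0], "claw": 5},
  ],
)

```text
clock: 9.25
ee_pos: [0.4896, 0.2252, 0.348]
ee_rot: [0.709, 0.705, -0.0, 0.0]
contact_force: [0.4, -0.6, -6.2]
finger_gap: 0.0138
```

```bash
python3 look.py 5; python3 -c "
import cv2
im=cv2.imread('pics/side_5.png');cv2.imwrite('pics/l5b.png',cv2.resize(im[220:280,245:305],None,fx=10,fy=10,interpolation=cv2.INTER_CUBIC))"
```

```text
9.25 [0.48961353 0.22518323 0.34797676] [ 1.    -0.006 -0.   ] [ 0.37852855 -0.58682406 -6.24093102] 0.01382875710436671
top 149 191
side 239 202
```

View pics/l5b.png

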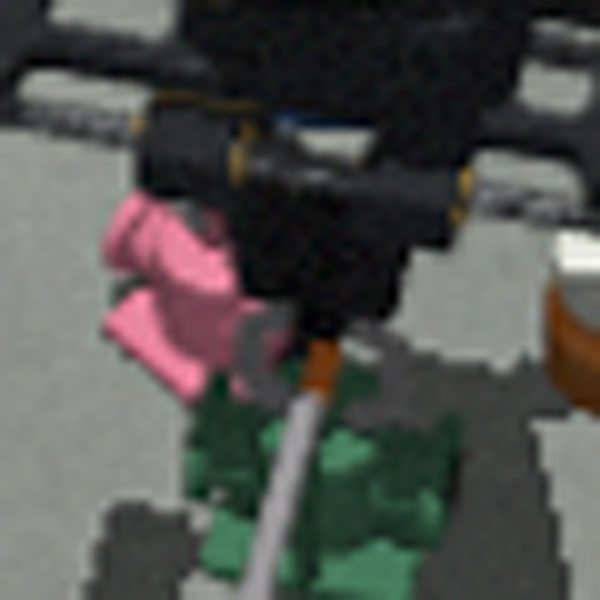

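View pics/l5.png

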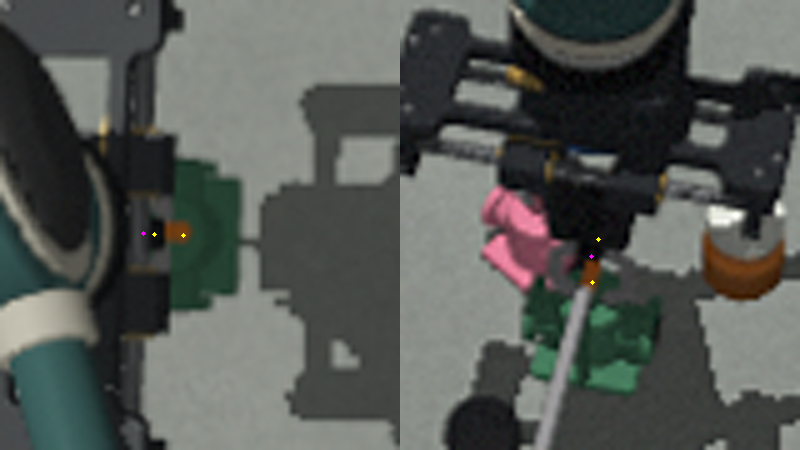

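Top view: the orange tip shows past the ring at its predicted position (183,234), so the hook is through the eye. I'll lower slowly.

Request:
drive_tool(
  commands=[
    {"translation": [0, 0, 3], "twist": [0, 0, 0], "claw": 5},
    {"translation": [0, 0, 6], "twist": [0, 0, 0], "claw": 5},
    {"translation": [0, 0, 9], "twist": [0, 0, 0], "claw": 5},
    {"translation": [0, 0, 12], "twist": [0, 0, 0], "claw": 5},
    {"translation": [0, 0, 15], "twist": [0, 0, 0], "claw": 5},
    {"translation": [0, 0, 18], "twist": [0, 0, 0], "claw": 5},
    {"translation": [0, 0, 21], "twist": [0, 0, 0], "claw": 5},
    {"translation": [0, 0, 24], "twist": [0, 0, 0], "claw": 5},
    {"translation": [0, 0, 27], "twist": [0, 0, 0], "claw": 5},
    {"translation": [0, 0, 30], "twist": [0, 0, 0], "claw": 5},
    {"translation": [0, 0, 33], "twist": [0, 0, 0], "claw": 5},
    {"translation": [0, 0, 36], "twist": [0, 0, 0], "claw": 5},
    {"translation": [0, 0, 38], "twist": [0, 0, 0], "claw": 5},
    {"translation": [0, 0, 39], "twist": [0, 0, 0], "claw": 5},
    {"translation": [0, 0, 39], "twist": [0, 0, 0], "claw": 5},
  ],
)

```text
clock: 11.22
ee_pos: [0.4897, 0.2252, 0.3091]
ee_rot: [0.709, 0.705, 0.0, -0.0]
contact_force: [0.5, 1.3, -4.0]
finger_gap: 0.0133
```

```bash
python3 look.py 6; python3 -c "
import cv2
im=cv2.imread('pics/side_6.png');cv2.imwrite('pics/l6b.png',cv2.resize(im[220:290,235:305],None,fx=8,fy=8,interpolation=cv2.INTER_CUBIC))"
```

```text
11.225 [0.48967451 0.22523822 0.30905697] [ 1.    -0.007  0.   ] [ 0.52416429  1.3454089  -4.01446772] 0.013343398972362523
top 149 191
side 239 202
```

View pics/l6.png

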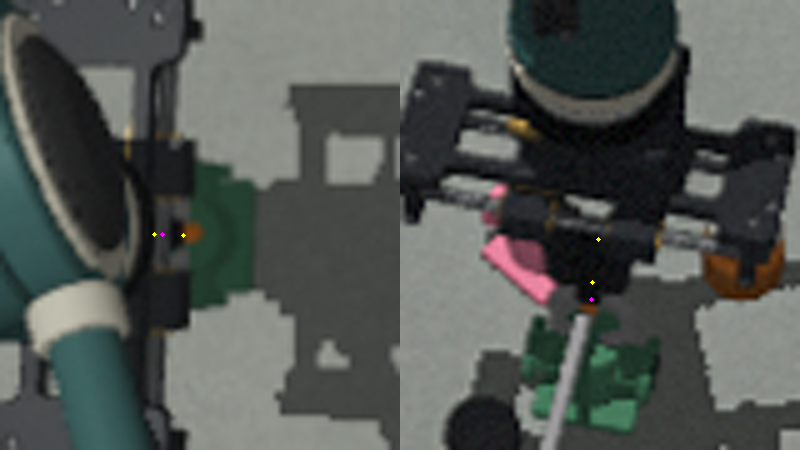

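```bash
cat > f.py <<'E'
from plant import monitor,imaging
import numpy as np
F=[]
for i in range(8):
    imaging.read_camera('side');s=monitor.get_state();F.append(s['contact_force'])
print(s['clock'],s['ee_pos'],np.mean(F,0).round(2),np.std(F,0).round(2),s['finger_gap'])
E
python3 f.py
```

```text
11.725 [0.48964412 0.22523179 0.30907575] [-0.02  1.17 -4.11] [0.58 0.44 0.32] 0.013601219736521642
```

Request:
drive_tool(
  commands=[
    {"translation": [1, 0, 1], "twist": [0, 0, 0], "claw": 5},
    {"translation": [2, 0, 3], "twist": [0, 0, 0], "claw": 5},
    {"translation": [3, 0, 6], "twist": [0, 0, 0], "claw": 5},
    {"translation": [3, 0, 9], "twist": [0, 0, 0], "claw": 5},
    {"translation": [3, 0, 12], "twist": [0, 0, 0], "claw": 5},
    {"translation": [3, 0, 14], "twist": [0, 0, 0], "claw": 5},
    {"translation": [3, 0, 15], "twist": [0, 0, 0], "claw": 5},
    {"translation": [3, 0, 15], "twist": [0, 0, 0], "claw": 5},
  ],
)

```text
clock: 12.72
ee_pos: [0.4896, 0.2281, 0.294]
ee_rot: [0.709, 0.705, -0.0, 0.0]
contact_force: [0.2, -1.3, -3.1]
finger_gap: 0.0137
```

```bash
python3 look.py 7;python3 f.py
```

```text
12.725 [0.48959911 0.22806906 0.29397226] [ 1.    -0.007 -0.   ] [ 0.16670512 -1.28708572 -3.10398342] 0.013682703387419237
top 149 191
side 239 202
13.225 [0.48964228 0.22813889 0.2940004 ] [-0.35 -1.58 -3.59] [0.54 0.46 0.62] 0.014011935161833683
```

View pics/l7.png

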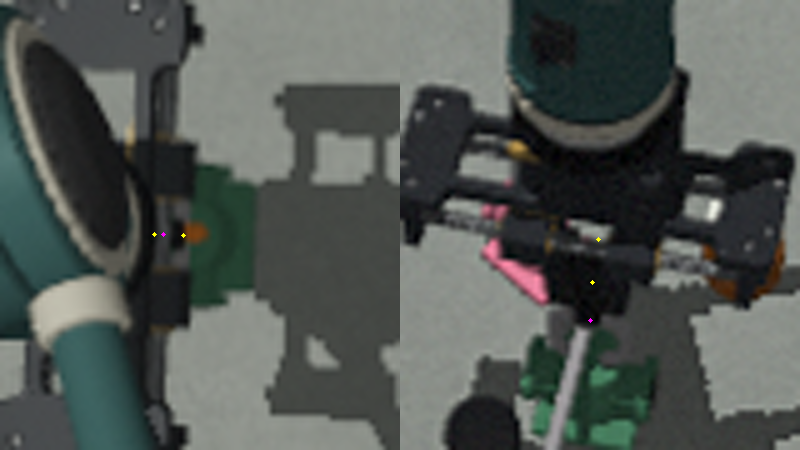

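Request:
drive_tool(
  commands=[
    {"translation": [-0.5, 0, 1], "twist": [0, 0, 0], "claw": 5},
    {"translation": [-1.0, 0, 3], "twist": [0, 0, 0], "claw": 5},
    {"translation": [-1.5, 0, 6], "twist": [0, 0, 0], "claw": 5},
    {"translation": [-1.5, 0, 9], "twist": [0, 0, 0], "claw": 5},
    {"translation": [-1.5, 0, 12], "twist": [0, 0, 0], "claw": 5},
    {"translation": [-1.5, 0, 15], "twist": [0, 0, 0], "claw": 5},
    {"translation": [-1.5, 0, 18], "twist": [0, 0, 0], "claw": 5},
    {"translation": [-1.5, 0, 21], "twist": [0, 0, 0], "claw": 5},
    {"translation": [-1.5, 0, 24], "twist": [0, 0, 0], "claw": 5},
    {"translation": [-1.5, 0, 27], "twist": [0, 0, 0], "claw": 5},
    {"translation": [-1.5, 0, 29], "twist": [0, 0, 0], "claw": 5},
    {"translation": [-1.5, 0, 30], "twist": [0, 0, 0], "claw": 5},
    {"translation": [-1.5, 0, 30], "twist": [0, 0, 0], "claw": 5},
  ],
)

```text
clock: 14.85
ee_pos: [0.4897, 0.2271, 0.2642]
ee_rot: [0.709, 0.705, 0.0, -0.0]
contact_force: [-1.0, 5.4, -1.6]
finger_gap: 0.014
```

```bash
python3 look.py 8;python3 f.py;python3 f.py
```

```text
14.85 [0.48973305 0.22709367 0.26418384] [ 1.    -0.007  0.   ] [-0.97675166  5.43847409 -1.61036891] 0.013997904011743712
top 149 191
side 239 202
15.35 [0.48974773 0.22708621 0.26430806] [-1.13  5.47 -1.43] [0.43 0.38 0.43] 0.013506128577525566
15.75 [0.48972622 0.2270888  0.26428099] [-0.74  5.05 -1.16] [0.72 0.45 0.48] 0.01357195609394332
```

View pics/l8.png

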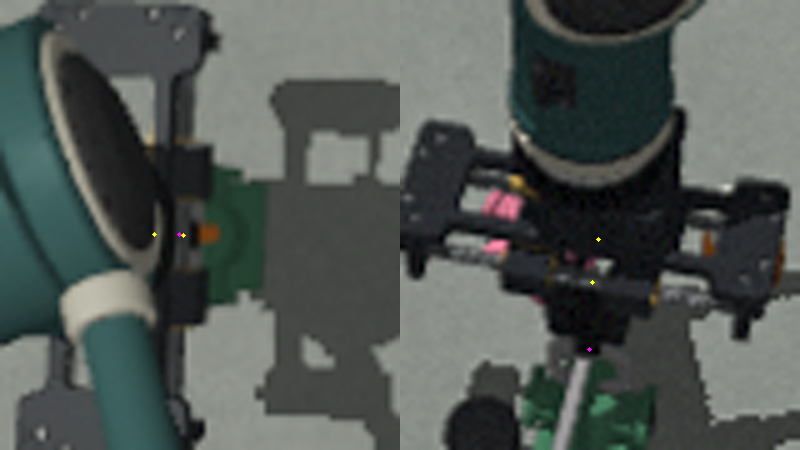

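Run:
```python
from h import *
o=[]
for n,tz in((6,.309),(7,.294),(8,.2642)):
    im=cv2.imread(f'pics/top_{n}.png')
    z=zoom(im,172,222,30,30,8)
    tip=[.4893,.2095,tz-.087+.016]; q=proj('top',tip)[0]+BIAS['top'];print(n,q, proj('top',np.add(tip,[0,.01,0]))[0]+BIAS['top'])
    cv2.circle(z,((q-[172,222]+.5)*8).astype(int).tolist(),2,(255,255,0),-1)
    o.append(z)
cv2.imwrite('pics/z11.png',np.hstack(o))
```

```text
6 [186.65922888 237.6376965 ] [182.11233696 237.53465457]
7 [188.02587249 237.68913074] [183.55308956 237.58801833]
8 [190.61144034 237.78622275] [186.27904247 237.68874174]
```

View pics/z11.png

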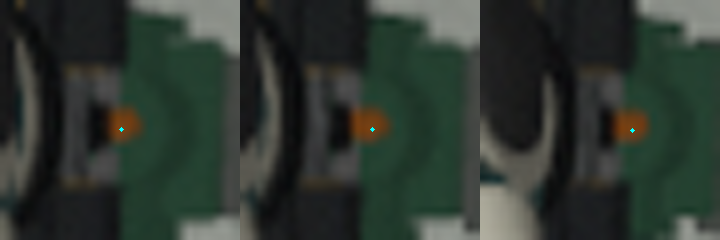

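Run:
```python
from h import *
for n,p in((5,(.4896,.2252,.348)),(8,(.48973,.22709,.2643))):
    ims={c:cv2.imread(f'pics/{c}_{n}.png') for c in('top','side')}
    draw(ims,p[0],p[1],np.radians(-.4),p[2]-.180,f'pics/m{n}.png',w=50,h=60,k=8)
```

```text
(no output)
```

View pics/m5.png

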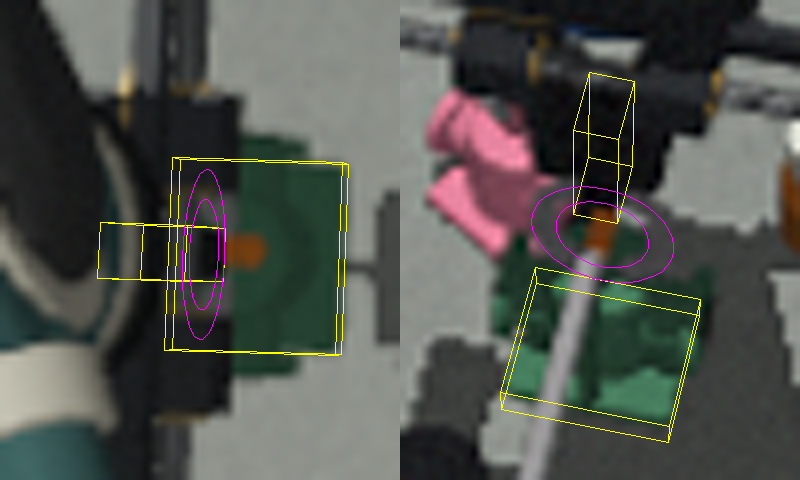

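View pics/m8.png

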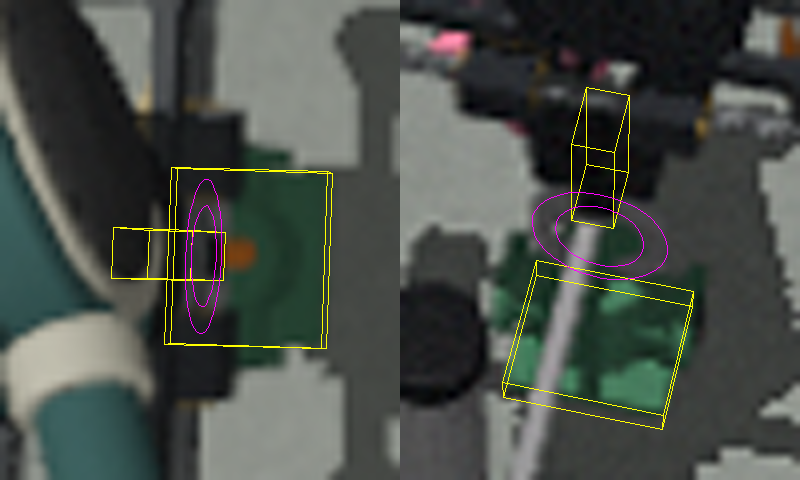

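Request:
drive_tool(
  commands=[
    {"translation": [0.4, 0, 0], "twist": [0, 0, 0], "claw": 5},
    {"translation": [0.8, 0, 1], "twist": [0, 0, 0], "claw": 5},
    {"translation": [0.8, 0, 3], "twist": [0, 0, 0], "claw": 5},
    {"translation": [0.8, 0, 5], "twist": [0, 0, 0], "claw": 5},
    {"translation": [0.8, 0, 7], "twist": [0, 0, 0], "claw": 5},
    {"translation": [0.8, 0, 8], "twist": [0, 0, 0], "claw": 5},
    {"translation": [0.8, 0, 8], "twist": [0, 0, 0], "claw": 5},
  ],
)

```text
clock: 16.62
ee_pos: [0.4897, 0.2274, 0.256]
ee_rot: [0.709, 0.705, -0.0, 0.0]
contact_force: [-0.5, 3.5, -1.7]
finger_gap: 0.0137
```

```bash
python3 look.py 9;python3 f.py;python3 f.py
```

```text
16.625 [0.48971324 0.22743603 0.25597579] [ 1.    -0.007  0.   ] [-0.48675511  3.47365684 -1.69174851] 0.013659041337702084
top 149 191
side 239 202
17.125 [0.48966938 0.22743876 0.25603917] [-0.08  2.4  -0.93] [0.5  0.39 0.44] 0.013635392815332686
17.525 [0.48967215 0.22746212 0.25603714] [-0.12  1.95 -1.07] [0.51 0.57 0.41] 0.013792640529539676
```

View pics/side_9.png

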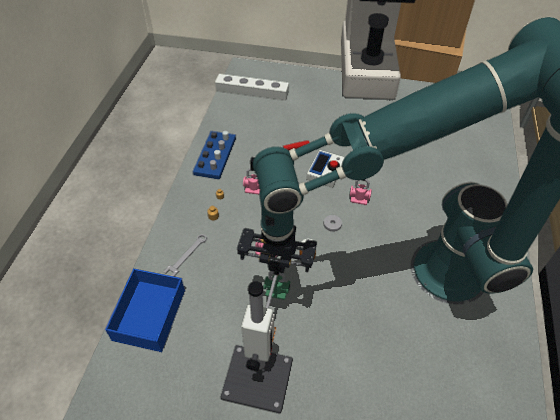

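Request:
drive_tool(
  commands=[
    {"translation": [0.2, 0, 1], "twist": [0, 0, 0], "claw": 5},
    {"translation": [0.5, 0, 3], "twist": [0, 0, 0], "claw": 5},
    {"translation": [0.5, 0, 5], "twist": [0, 0, 0], "claw": 5},
    {"translation": [0.5, 0, 7], "twist": [0, 0, 0], "claw": 5},
    {"translation": [0.5, 0, 8], "twist": [0, 0, 0], "claw": 5},
    {"translation": [0.5, 0, 8], "twist": [0, 0, 0], "claw": 5},
  ],
)

```text
clock: 18.27
ee_pos: [0.4897, 0.2278, 0.2479]
ee_rot: [0.709, 0.705, -0.0, 0.0]
contact_force: [1.1, -1.1, -0.6]
finger_gap: 0.0137
```

```bash
python3 f.py;python3 f.py; python3 f.py
```

```text
18.675 [0.48963147 0.22784072 0.24800976] [ 0.22 -1.56 -0.55] [0.21 0.55 0.65] 0.01359711248060075
19.075 [0.48965124 0.2278903  0.24799359] [ 0.28 -2.13 -0.3 ] [0.56 0.25 0.38] 0.013886961950165326
19.475 [0.48963767 0.22793255 0.24799236] [ 0.4  -2.37 -0.11] [0.54 0.45 0.49] 0.013888721145715646
```

Request:
drive_tool(
  commands=[
    {"translation": [-0.2, 0, 1], "twist": [0, 0, 0], "claw": 5},
    {"translation": [-0.3, 0, 2], "twist": [0, 0, 0], "claw": 5},
    {"translation": [-0.3, 0, 2.5], "twist": [0, 0, 0], "claw": 5},
    {"translation": [-0.3, 0, 2.5], "twist": [0, 0, 0], "claw": 5},
    {"translation": [-0.3, 0, 2.5], "twist": [0, 0, 0], "claw": 5},
  ],
)

```text
clock: 20.1
ee_pos: [0.4896, 0.2278, 0.2456]
ee_rot: [0.709, 0.705, 0.0, -0.0]
contact_force: [0.4, -1.0, -0.1]
finger_gap: 0.014
```

```bash
python3 f.py;python3 f.py
```

```text
20.5 [0.48963591 0.227752   0.24555281] [ 0.24 -1.18 -0.08] [0.42 0.33 0.51] 0.013476924096627938
20.9 [0.48962389 0.22774645 0.24552409] [ 0.76 -0.97 -0.13] [0.56 0.49 0.66] 0.013785488719166645
```

Request:
drive_tool(
  commands=[
    {"translation": [0, 0, 0], "twist": [0, 0, 0], "claw": 15},
    {"translation": [0, 0, 0], "twist": [0, 0, 0], "claw": 18},
    {"translation": [0, 0, 0], "twist": [0, 0, 0], "claw": 24},
    {"translation": [0, 0, 0], "twist": [0, 0, 0], "claw": 32},
    {"translation": [0, 0, 0], "twist": [0, 0, 0], "claw": 40},
    {"translation": [0, 0, 0], "twist": [0, 0, 0], "claw": 40},
    {"translation": [0, 0, 0], "twist": [0, 0, 0], "claw": 40},
    {"translation": [0, 0, 0], "twist": [0, 0, 0], "claw": 40},
  ],
)

```text
clock: 21.9
ee_pos: [0.4896, 0.2277, 0.2455]
ee_rot: [0.709, 0.705, 0.0, -0.0]
contact_force: [-0.9, 0.6, 0.0]
finger_gap: 0.0403
```

```bash
python3 look.py 10;python3 f.py
```

```text
21.9 [0.48962351 0.22770506 0.24551509] [ 1.    -0.007 -0.   ] [-0.94911687  0.55125665  0.02859391] 0.04030851703358445
top 149 191
side 239 202
22.4 [0.48963579 0.22770557 0.24552348] [ 0.   -0.21  0.1 ] [0.41 0.47 0.35] 0.040135709986879875
```

View pics/l10.png

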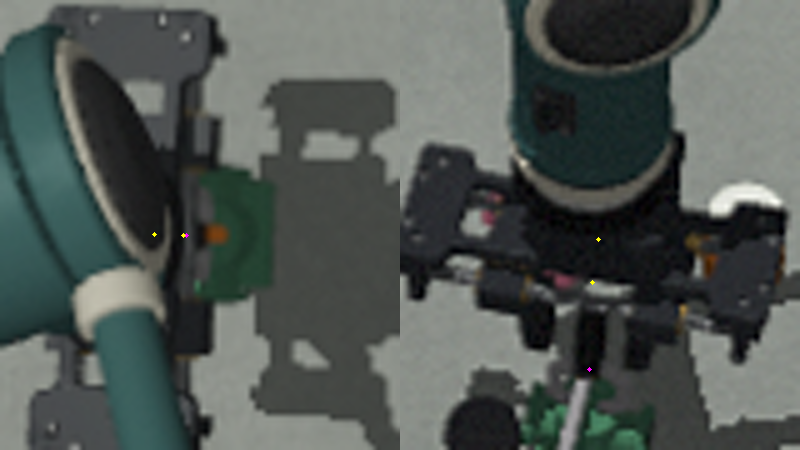

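Request:
drive_tool(
  commands=[
    {"translation": [0, 0, -5], "twist": [0, 0, 0], "claw": 40},
    {"translation": [0, 0, -15], "twist": [0, 0, 0], "claw": 40},
    {"translation": [0, 0, -30], "twist": [0, 0, 0], "claw": 40},
    {"translation": [0, 0, -60], "twist": [0, 0, 0], "claw": 40},
    {"translation": [0, 0, -100], "twist": [0, 0, 0], "claw": 40},
    {"translation": [0, 0, -140], "twist": [0, 0, 0], "claw": 40},
    {"translation": [0, 0, -150], "twist": [0, 0, 0], "claw": 40},
    {"translation": [0, 0, -150], "twist": [0, 0, 0], "claw": 40},
  ],
)

```text
clock: 23.4
ee_pos: [0.4898, 0.2277, 0.3962]
ee_rot: [0.709, 0.705, 0.001, 0.0]
contact_force: [0.2, -0.1, -0.4]
finger_gap: 0.0398
```

```bash
python3 look.py 11
python3 - <<'E'
from h import *
from plant import monitor
st=monitor.get_state()
print('pink tab',tri((365,168),(375.5,319)), 'base',atz('top',(358,311),.02), 'pink2 tab',atz('top',(361,172),.145),'pod',[atz('top',p,.036) for p in((382,243),(424,251),(375,276),(419,283))])
print('button',tri((334,164.5),(400.5,273.3)))
for yaw in(0,-10,-20,-80): print(goal(st,[.4035,-.3255,.16],yaw))
t=cv2.imread('pics/top0.png');s=cv2.imread('pics/side0.png')
cv2.imwrite('pics/z12.png',np.hstack([zoom(t,345,240,80,80,5),zoom(s,300,135,80,80,5)]))
E
```

```text
23.4 [0.48978083 0.2277457  0.39619792] [ 1.    -0.007  0.002] [ 0.24583785 -0.05784616 -0.38264481] 0.039821610938154714
top 149 191
side 239 202
pink tab (array([ 0.30090777, -0.231416  ,  0.14585519]), [array([ 0.5 , -0.07]), array([-0.12, -0.63])]) base [ 0.29689141 -0.21658526  0.02      ] pink2 tab [ 0.65691661 -0.19392809  0.145     ] pod [array([ 0.48288363, -0.27710178,  0.036     ]), array([ 0.4625891 , -0.39467275,  0.036     ]), array([ 0.39370804, -0.25835381,  0.036     ]), array([ 0.37553026, -0.38073747,  0.036     ])]
button (array([ 0.40415755, -0.32549101,  0.04500743]), [array([ 0.57, -0.04]), array([-0.12, -0.72])])
(array([-553.3,  -81.3,  234.5]), array([-0.14,  0.06, -0.38]))
(array([-553.3,  -81.3,  234.5]), array([-0.14,  0.07,  9.62]))
(array([-553.3,  -81.3,  234.5]), array([-0.13,  0.08, 19.62]))
(array([-553.3,  -81.3,  234.5]), array([-0.08,  0.15, 79.62]))
```

View pics/l11.png

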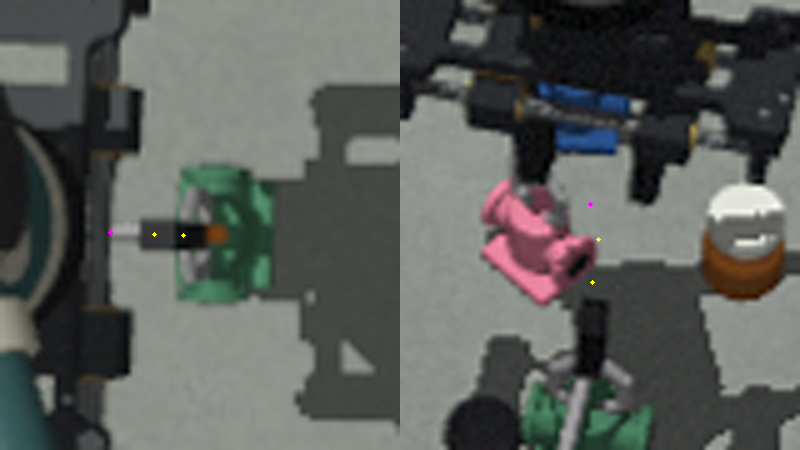

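View pics/z12.png

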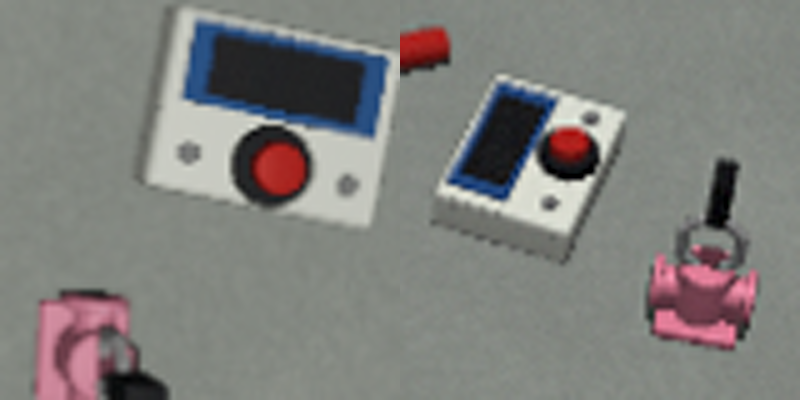

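Top view: the casting hangs upright and free on the orange hook tip at (217,234), with its tab clear of the fingers. Next, move to the button with the fingers closed.

Request:
drive_tool(
  commands=[
    {"translation": [-25, -4, 0], "twist": [0, 0, 0], "claw": 40},
    {"translation": [-75, -11, 0], "twist": [0, 0, 0], "claw": 0},
    {"translation": [-130, -19, 0], "twist": [0, 0, 0], "claw": 0},
    {"translation": [-185, -27, 0], "twist": [0, 0, 0], "claw": 0},
    {"translation": [-240, -35, 0], "twist": [0, 0, 0], "claw": 0},
    {"translation": [-295, -43, 0], "twist": [0, 0, 0], "claw": 0},
    {"translation": [-350, -51, 0], "twist": [0, 0, 0], "claw": 0},
    {"translation": [-405, -59, 20], "twist": [0, 0, 0], "claw": 0},
    {"translation": [-460, -67, 50], "twist": [0, 0, 0], "claw": 0},
    {"translation": [-510, -75, 90], "twist": [0, 0, 0], "claw": 0},
    {"translation": [-540, -79, 140], "twist": [0, 0, 0], "claw": 0},
    {"translation": [-553, -81, 190], "twist": [0, 0, 0], "claw": 0},
    {"translation": [-553, -81, 235], "twist": [0, 0, 0], "claw": 0},
    {"translation": [-553, -81, 235], "twist": [0, 0, 0], "claw": 0},
    {"translation": [-553, -81, 235], "twist": [0, 0, 0], "claw": 0},
  ],
)

```text
clock: 25.38
ee_pos: [0.4052, -0.3247, 0.1609]
ee_rot: [0.709, 0.705, 0.0, -0.0]
contact_force: [0.5, 0.9, 0.5]
finger_gap: 0.0002
```

```bash
python3 look.py 12; python3 f.py
python3 - <<'E'
from h import *
from plant import monitor
st=monitor.get_state()
print(goal(st,[.4035,-.3255,.115],0))
t=cv2.imread('pics/top_12.png');s=cv2.imread('pics/side_12.png')
tip=st['ee_pos']-[0,0,.064]
o=[]
for c,im,x0,y0 in(('top',t,355,230),('side',s,295,110)):
    z=zoom(im,x0,y0,80,80,5)
    for p,col in((tip,(0,255,255)),((.4035,-.3255,.047),(255,255,0))): cv2.circle(z,((proj(c,p)[0]+BIAS[c]-[x0,y0]+.5)*5).astype(int).tolist(),2,col,-1)
    o.append(z)
cv2.imwrite('pics/z13.png',np.hstack(o))
E
```

```text
25.375 [ 0.40515721 -0.32468503  0.16085889] [ 1.    -0.006 -0.   ] [0.49182712 0.87067853 0.45460829] 0.00020246850159136642
top 149 191
side 239 202
25.875 [ 0.40518756 -0.32484723  0.16102561] [0.18 0.13 0.24] [0.6  0.46 0.52] 0.00017012808325973002
(array([-0.6, -1.7, 46. ]), array([ 0.04,  0.04, -0.37]))
```

View pics/z13.png

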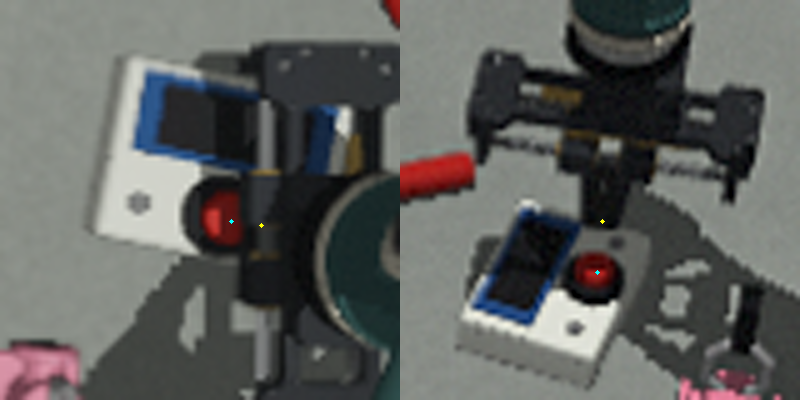

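View pics/l12.png

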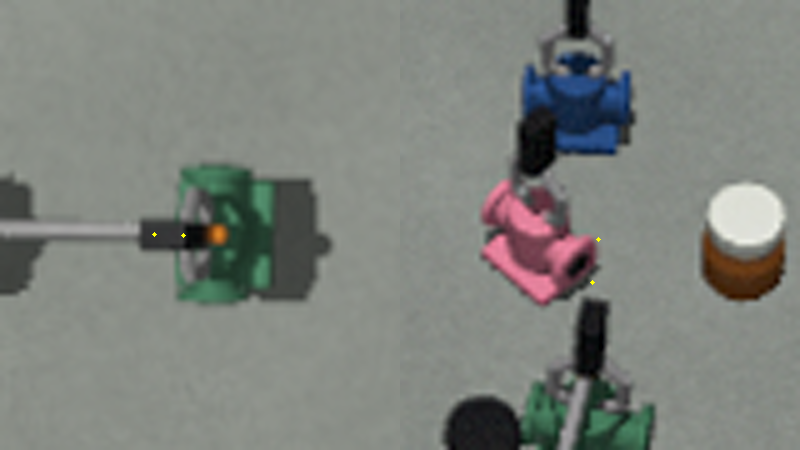

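Request:
drive_tool(
  commands=[
    {"translation": [-0.6, -1.7, 20], "twist": [0, 0, 0], "claw": 0},
    {"translation": [-0.6, -1.7, 40], "twist": [0, 0, 0], "claw": 0},
    {"translation": [-0.6, -1.7, 48], "twist": [0, 0, 0], "claw": 0},
    {"translation": [-0.6, -1.7, 50], "twist": [0, 0, 0], "claw": 0},
    {"translation": [-0.6, -1.7, 52], "twist": [0, 0, 0], "claw": 0},
    {"translation": [-0.6, -1.7, 53], "twist": [0, 0, 0], "claw": 0},
    {"translation": [-0.6, -1.7, 53], "twist": [0, 0, 0], "claw": 0},
  ],
)

```text
clock: 26.75
ee_pos: [0.4036, -0.3258, 0.1155]
ee_rot: [0.709, 0.705, -0.0, -0.001]
contact_force: [-19.5, 15.8, 59.1]
finger_gap: 0.0002
```

```bash
python3 f.py
```

```text
27.15 [ 0.40357051 -0.3257411   0.11549881] [-19.05  15.46  57.82] [0.52 0.44 0.59] 0.0004956495722889888
```

Request:
drive_tool(
  commands=[
    {"translation": [0, 0, -4], "twist": [0, 0, 0], "claw": 0},
    {"translation": [0, 0, -6], "twist": [0, 0, 0], "claw": 0},
    {"translation": [0, 0, -6], "twist": [0, 0, 0], "claw": 0},
  ],
)

```text
clock: 27.52
ee_pos: [0.4033, -0.3255, 0.1162]
ee_rot: [0.709, 0.705, -0.0, -0.0]
contact_force: [-5.9, 6.0, 18.8]
finger_gap: 0.0001
```

```bash
python3 look.py 13; python3 f.py
python3 - <<'E'
from h import *
from plant import monitor
print(monitor.get_state()['moment'])
t=cv2.imread('pics/top_13.png');s=cv2.imread('pics/side_13.png')
cv2.imwrite('pics/z14.png',np.hstack([zoom(t,345,230,80,100,5),zoom(s,295,110,80,100,5)]))
E
```

```text
27.525 [ 0.40334403 -0.32548656  0.11620465] [ 1.    -0.006 -0.   ] [-5.87143751  6.02244505 18.798864  ] 6.979117717861698e-05
top 149 191
side 239 202
28.025 [ 0.40336767 -0.32549425  0.1161979 ] [-6.28  4.94 18.71] [0.39 0.56 0.58] 0.00021217860685504363
[0.80066467 0.96738019 0.07160045]
```

View pics/z14.png

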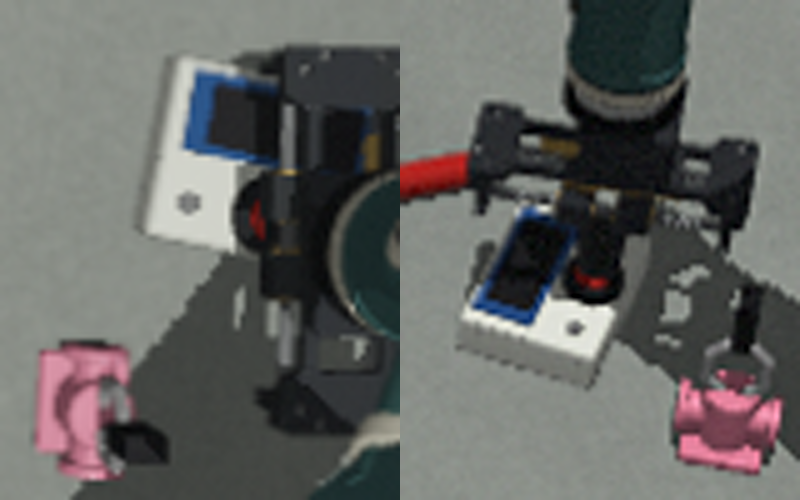

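View pics/side_13.png

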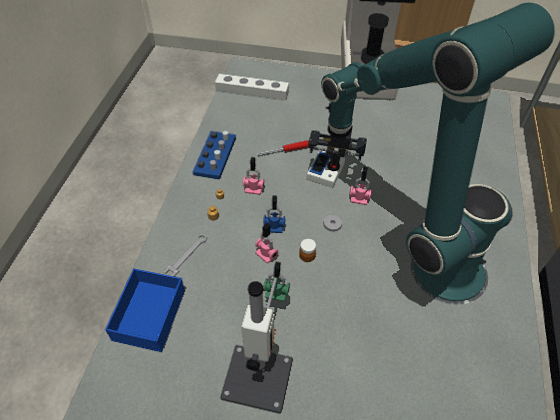

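Run:
```python
from h import *
s=cv2.imread('pics/side0.png');t=cv2.imread('pics/top0.png');s3=cv2.imread('pics/side_13.png')
def red(im,b):
    x,y,w,h=b;c=im[y:y+h,x:x+w].astype(int);m=(c[...,2]>90)&(c[...,2]>2*c[...,1])&(c[...,2]>2*c[...,0]);ys,xs=np.nonzero(m);return xs.min()+x,xs.max()+x,ys.min()+y,ys.max()+y,(xs.mean()+x).round(2),(ys.mean()+y).round(2),m.sum()
print(red(s,(322,152,25,25)),red(t,(385,260,30,30)),red(s3,(322,152,25,25)))
th=np.linspace(0,2*np.pi,60)
for z in(.045,.05,.055):
  for x,y in((.404,-.3255),):
    for c in('side','top'):
      q=proj(c,np.c_[x+.014*np.cos(th),y+.014*np.sin(th),0*th+z])+BIAS[c];print(z,c,q.min(0).round(1),q.max(0).round(1))
print(proj('side',[.4034,-.3255,.0522])+BIAS['side'])
cv2.imwrite('pics/z15.png',np.hstack([zoom(t,388,260,26,26,15),zoom(s,322,152,26,26,15)]))
cv2.imwrite('pics/z16.png',np.hstack([zoom(s3,315,145,40,40,12)]))
```

```text
(np.int64(330), np.int64(337), np.int64(161), np.int64(166), np.float64(333.39), np.float64(163.29), np.int64(38)) (np.int64(396), np.int64(405), np.int64(269), np.int64(278), np.float64(400.55), np.float64(273.36), np.int64(85)) (np.int64(333), np.int64(335), np.int64(166), np.int64(167), np.float64(333.8), np.float64(166.4), np.int64(5))
0.045 side [329.9 161.6] [337.9 167.4]
0.045 top [395.4 268.3] [405.6 278.8]
0.05 side [330.  160.6] [338.1 166.4]
0.05 top [396.  268.4] [406.2 278.9]
0.055 side [330.1 159.6] [338.2 165.3]
0.055 top [396.6 268.6] [406.8 279.1]
[[334.26030643 163.04362088]]
```

View pics/z15.png

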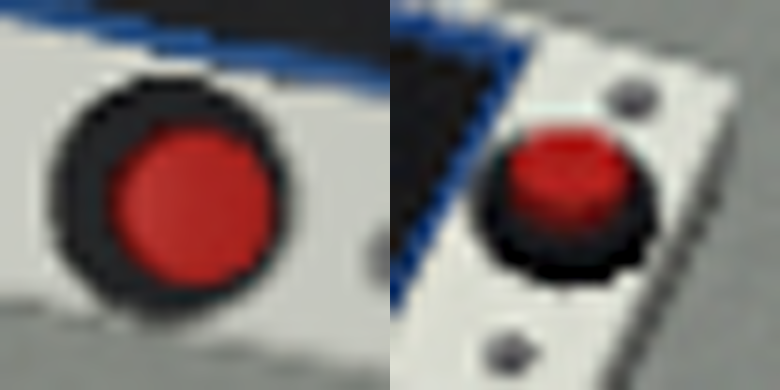

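View pics/z16.png

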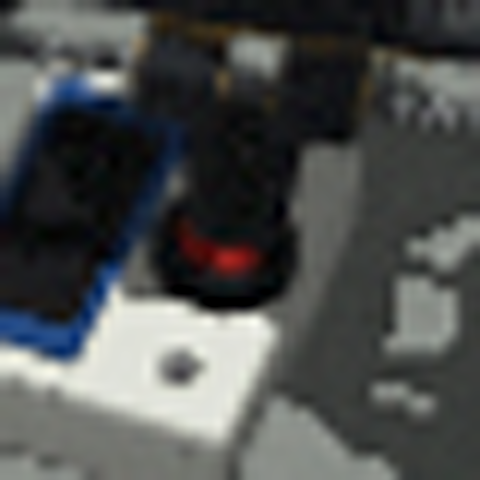

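Re-reading the first picture, the button's bright top ellipse spans side rows 159.6–164.8. That puts its top at z≈0.056, not 0.046, because I had included the side wall. So the fingertips at 0.0515–0.052 with at least 19 N had the button on its stop, fully pressed. Lifting off.

Request:
drive_tool(
  commands=[
    {"translation": [0, 0, -4], "twist": [0, 0, 0], "claw": 0},
    {"translation": [0, 0, -8], "twist": [0, 0, 0], "claw": 0},
    {"translation": [0, 0, -20], "twist": [0, 0, 0], "claw": 0},
    {"translation": [0, 0, -50], "twist": [0, 0, 0], "claw": 0},
    {"translation": [0, 0, -90], "twist": [0, 0, 0], "claw": 0},
    {"translation": [0, 0, -120], "twist": [0, 0, 0], "claw": 0},
    {"translation": [-60, 0, -120], "twist": [0, 0, 0], "claw": 0},
    {"translation": [-120, 0, -120], "twist": [0, 0, 0], "claw": 0},
    {"translation": [-120, 0, -120], "twist": [0, 0, 0], "claw": 0},
    {"translation": [-120, 0, -120], "twist": [0, 0, 0], "claw": 0},
  ],
)

```text
clock: 29.28
ee_pos: [0.4022, -0.445, 0.2331]
ee_rot: [0.71, 0.704, 0.0, -0.001]
contact_force: [-0.8, -0.1, -0.7]
finger_gap: 0.0005
```

```bash
python3 look.py 14; python3 f.py
python3 - <<'E'
from h import *
t=cv2.imread('pics/top_14.png');s=cv2.imread('pics/side_14.png')
t0=cv2.imread('pics/top_12.png')
print('casting region diff vs earlier',cv2.absdiff(t,t0)[215:260,170:210].max(), cv2.absdiff(s,cv2.imread('pics/side_13.png'))[255:305,255:295].mean())
cv2.imwrite('pics/z17.png',np.hstack([zoom(t,340,160,100,120,4),zoom(s,240,140,100,120,4)]))
E
```

```text
29.275 [ 0.40223515 -0.44498617  0.23313733] [ 1.    -0.007 -0.001] [-0.82877673 -0.06543683 -0.70009728] 0.0005002427572827463
top 149 191
side 239 202
29.775 [ 0.40266309 -0.44498859  0.23367976] [0.07 0.22 0.21] [0.43 0.5  0.43] 0.00013580716219758457
casting region diff vs earlier 6 2.5008333333333335
```

View pics/z17.png

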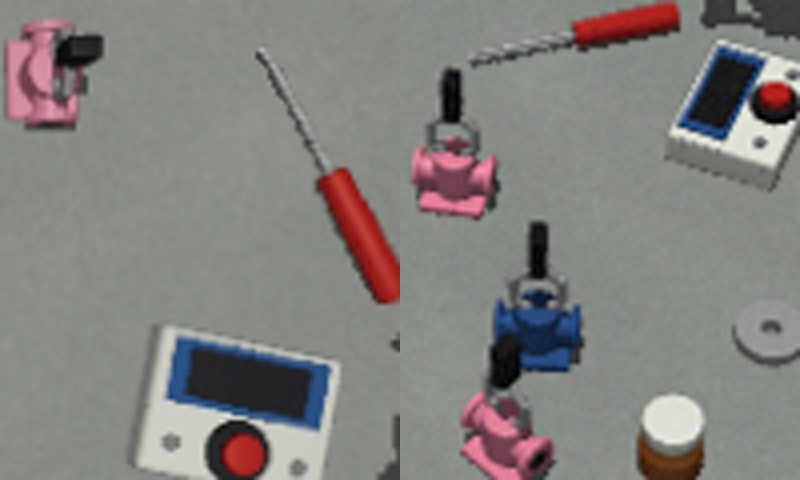

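View pics/top_14.png

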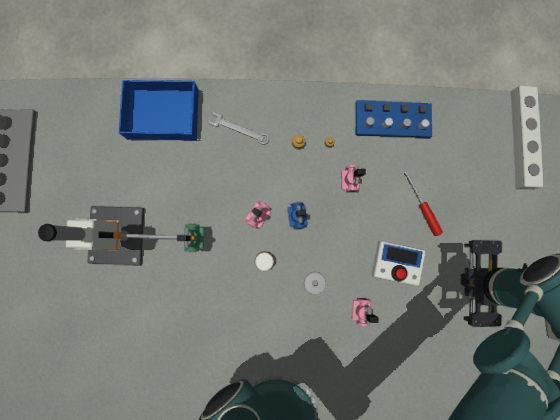

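Final checks: in the top view the green casting hangs at (194,237), unchanged from before the press (pixel difference ≤ 6, i.e. noise). The button at (400,273) is up, everything else is where it was, and the arm touches nothing.

```bash
python3 -c "
from plant import ctrl,monitor
print(ctrl.hand_in());print(monitor.get_state()['clock'])"
```

```text
the job is handed in; nothing more can be done
None
the job is handed in; nothing more can be done
```

I hung the green casting by its eye on the scale hook, let go of it once the spring carried its weight, pressed the store button and handed the job in at about 30 s. The hand-in gave no verdict.

**Hanging:** I lowered the casting at no more than about 25 mm/s and opened the fingers with the wrist force near zero. In the pictures before and after the press it hangs upright and still, with the tab clear of the gripper. I had no direct reading of the pointer or its speed. I estimate the casting at 5.5–6 N, which puts the pointer at about 70–75 mm, short of the red mark.

**Button:** I judged the full press from force and fingertip height, not from a reading of the button's travel. The force was about 58 N, more than intended, because I had first put the button top about 10 mm too low. Re-reading the first picture put it at about 56 mm, which fits the fingertips stopping at about 52 mm with the button fully down. The button was up again afterwards.

**Last checks:** The tool felt no contact (mean force about 0.3 N, within noise), and nothing else on the table had visibly moved in the last pictures.

**Disagreements:**
- The two cameras differed by about 1 pixel throughout, and I corrected for that.
- While lowering, the hook pushed sideways on the eye with up to 5 N. I reduced that to about 1 N before letting go.

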